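# Move the sockets from the old rack to their nests in the new one

## Robot

A 6-joint arm with a two-finger parallel gripper is mounted at the origin on the work surface. World frame = base frame: x ahead of the robot, y to its left, z up, the work surface at z = 0. Lengths are in m, angles in rad, forces in N, time in s.
With the tool pointing down it reaches from about 0.425 to 0.925 m from the base axis. Payload 12.5 kg.
Tool frame: the origin (TCP) lies on the centre line of the jaws, within the pads' length; the fingertips stand ctrl.tcp_to_tips ahead of it and the grasp point (between the pads) is the TCP (ctrl.tcp_to_tips is the distance from the TCP to the fingertips, in m); z points along the fingers, y is the direction in which the jaws open and shut (so a half turn about z gives the same grasp; the last joint's range is limited). The gripper opens to 85 mm and grips with 20 to 120 N. Pads are 22 mm wide; open, the fingers measure 114 mm over their backs; the gripper's body (76 mm by 85 mm) begins 54 mm behind the grasp point. The pads swing forward as they close: fully open they stand 13 mm farther back than shut.
Start: joints at [1.159, 0.491, 1.559, -0, 1.092, -0.106], TCP at [0.188, 0.596, 0.25] pointing down, gripper open.
Joint ranges: [-3.1, 3.1], [-0.84, 2.19], [0.05, 2.79], [-1.13, 4.28], [0.06, 2.93], [-2.69, 2.69]. Speed limits (rad/s): [2.22, 2.22, 2.79, 3.14, 3.14, 3.14].

## Interface

Orientations are given as a unit quaternion [x, y, z, w].
In Python, from plant import sensors, read_camera, get_calibration, job, ctrl gives the robot as it stands.
- The arm moves only by the tool send_rows, never from a script. Its argument "increments" is a list of rows, each a list of 7 numbers: the opening, from 0 (shut) to 1 (fully open), then the shift along the tool's x, y, z in mm, then the turn, a rotation vector about the tool's x, y, z in degrees. A call has exactly 5 rows; each row shifts and turns the pose as measured when the row begins, along the tool's axes as they then stand; what a row does not reach is not made up. A row lasts 1/10 s, in which the tool goes at most 50 mm and 8.59 degrees, less where a joint would pass 70% of its speed; a pose out of reach is approached as far as the arm can. A call with a gripper value outside its range is refused whole. The fingers move at their own pace and stop on an object; "force" is the grip in N (left out, the last holds). Time passes only in rows, so rows that do not move let the fingers close, or fill a call up. It gives the time, the measured TCP pose, the force and the opening at its end, in the units of the state.
- sensors.state(): the state, without advancing time (a new reading comes with each control period).
- read_camera(name): name is "scene" or "top"; returns (picture, depth): 420x560x3 uint8, red, green, blue; 420x560 float32, m along the optical axis (not along the pixel's ray), 0 where there is no reading.
- get_calibration(name): a dict with "fovy" (degrees; the focal length in pixels is half the picture's height over the tangent of half this angle, whatever the lens; pixels are square), "cx", "cy" (the principal point, pixels), "position" and "attitude" of the camera in the world. Camera axes: x right, y down, z forward; pixel columns grow to the right and rows downward; lengths in m; the calibration is good to about 2 mm. A picture is of the moment at which its call begins. get_calibration takes no time and is no camera call.
- job.sign_off(): hands the job in, once; it reports no verdict.
The state is a dict: "clock": time; "joint_positions": joint angles; "joint_velocities": joint speeds; "joint_torque": joint torques, N m; "tool_pos": TCP position; "tcp_rot": TCP orientation; "force": force on the tool from outside, world axes, zero at the start; "ft_torque": the same for the moment, N m; "finger_gap": finger opening in m.
Only numpy, scipy, OpenCV 4.12 (cv2) and the standard library are available. Lean on these libraries where they do the work, as an engineer would, in place of code of your own. Each camera call takes 0.05 s, during which the arm holds its last target.

## Task

Move the four steel wrench sockets from the wooden rack to the grey metal rack, each into the round nest made for its size: smallest socket in the smallest nest, and so on up to the largest in the largest. Stand each one upright, flat on the floor of its nest, keep the sockets upright on the way, and leave the roll of tape and the small tin where they are.

Things in the scene. Friction and masses are not known exactly. Their poses are not given: they have to be found in the camera images.
- socket_small_mid (a point): the smallest of four upright bright-steel sockets: diameter 28 mm, height 66 mm, dark six-sided opening on top. Point: its centre, half-way up; z up. Starts on the wooden rack (300 x 80 mm), underside 8 mm above the bench; sockets in one straight row, about 72 mm apart, in any order, with low dividers between them (tops 15 mm above the bench), nothing along the long sides.
- socket_medium_mid (a point): the second smallest of four upright bright-steel sockets: diameter 36 mm, height 70 mm, dark six-sided opening on top. Point: its centre, half-way up; z up. Starts on the wooden rack (300 x 80 mm), underside 8 mm above the bench; sockets in one straight row, about 72 mm apart, in any order, with low dividers between them (tops 15 mm above the bench), nothing along the long sides.
- socket_large_mid (a point): the second largest of four upright bright-steel sockets: diameter 44 mm, height 74 mm, dark six-sided opening on top. Point: its centre, half-way up; z up. Starts on the wooden rack (300 x 80 mm), underside 8 mm above the bench; sockets in one straight row, about 72 mm apart, in any order, with low dividers between them (tops 15 mm above the bench), nothing along the long sides.
- socket_huge_mid (a point): the largest of four upright bright-steel sockets: diameter 52 mm, height 78 mm, dark six-sided opening on top. Point: its centre, half-way up; z up. Starts on the wooden rack (300 x 80 mm), underside 8 mm above the bench; sockets in one straight row, about 72 mm apart, in any order, with low dividers between them (tops 15 mm above the bench), nothing along the long sides.
- nest_small: the smallest of four fixed round black nests on the grey metal rack, for the smallest socket: an open cup 40 mm inside, 45 mm outside. Origin: centre of its underside, 8 mm above the bench; inner floor 2 mm and rim 10 mm above the origin. x along the row, z up. Nests in one straight row, 72 mm apart, in any order.
- nest_medium: the second smallest of four fixed round black nests on the grey metal rack, for the second smallest socket: an open cup 48 mm inside, 53 mm outside. Origin: centre of its underside, 8 mm above the bench; inner floor 2 mm and rim 10 mm above the origin. x along the row, z up. Nests in one straight row, 72 mm apart, in any order.
- nest_large: the second largest of four fixed round black nests on the grey metal rack, for the second largest socket: an open cup 56 mm inside, 61 mm outside. Origin: centre of its underside, 8 mm above the bench; inner floor 2 mm and rim 10 mm above the origin. x along the row, z up. Nests in one straight row, 72 mm apart, in any order.
- nest_huge: the largest of four fixed round black nests on the grey metal rack, for the largest socket: an open cup 64 mm inside, 69 mm outside. Origin: centre of its underside, 8 mm above the bench; inner floor 2 mm and rim 10 mm above the origin. x along the row, z up. Nests in one straight row, 72 mm apart, in any order.
- tape: bystander: a yellow roll of tape lying flat on the bench, 80 mm across and 25 mm high. Origin at the centre of its underside, z up.
- tin: bystander: a small low green tin with a light lid, standing on the bench, 56 mm in diameter and 45 mm tall. Origin at the centre of its underside, z up.
Mind the look-alikes: they are no part of the job. Leave any orange look-alike of the part that bears socket_small_mid alone. What is shaped like the part that bears socket_huge_mid but red is not meant.

How it is judged:
By the outcome, as a careful person would: the job done as asked, in the order asked, and still so for the second after the job is handed in, with the robot touching nothing.
It also fails if it takes over 112 s, if anything falls off the work surface, if the arm or the gripper's body presses on something with over 40 N, if the wrist force passes 120 N, or if a joint passes its speed limit or range.

## Working session

There is one attempt and no reset: what is moved stays moved. The work goes in short steps, Python scripts to look and compute and a tool call to move; the robot and the scene stay as the last step left them, time stands still between calls to the robot, and variables do not carry over. Pictures are saved under pics/ and viewed, and the job is handed in when it is done.

Besides the shell and the picture viewer there is one more tool, called after "Request:" as name([rows], argument=value, ...), one row to a line, values as JSON. send_rows: Moves the arm, as the interface text tells. Its arguments: {"type":"object","properties":{"increments":{"type":"array"},"force":{"type":"number"}},"required":["increments"]}

```bash
ls; mkdir -p pics
python3 - <<'E'
from plant import sensors, read_camera, get_calibration, job, ctrl
import cv2,numpy as np
for n in ["scene","top"]:
    p,d=read_camera(n); cv2.imwrite(f"pics/{n}0.png",p[:,:,::-1]); np.savez(f"{n}0.npz",p=p,d=d); print(n,get_calibration(n))
print(sensors.state(), ctrl.tcp_to_tips)
E
```

```text
pics
scene {'fovy': 49.56477294515455, 'cx': 284.2176862506134, 'cy': 209.09541486669843, 'position': array([1.06292068, 0.64319294, 0.58956662]), 'attitude': array([ 0.31684317,  0.81821533, -0.4466939 , -0.17492464])}
top {'fovy': 56.2408523456584, 'cx': 278.2657675186238, 'cy': 212.5935165249204, 'position': array([0.39211619, 0.01339212, 0.78205301]), 'attitude': array([-0.69787671,  0.712695  , -0.03938002,  0.05901825])}
{'clock': 0.1, 'joint_positions': array([ 1.15940233e+00,  4.91488699e-01,  1.55939097e+00, -1.45842218e-05,
        1.09170486e+00, -1.05574964e-01]), 'joint_velocities': array([-0.00072719, -0.00175002, -0.000567  ,  0.00106   , -0.00046609,
       -0.00158039]), 'joint_torque': array([ 5.30740745e-04, -6.19442940e+01, -2.62028360e+01, -1.53193250e-04,
        2.87048424e-03, -4.94857352e-05]), 'tool_pos': array([0.18806433, 0.5958427 , 0.24979189]), 'tcp_rot': array([ 1.52310997e-01,  9.88332492e-01, -4.81117774e-04, -1.20515498e-04]), 'force': array([ 0.49965234, -0.12135642, -0.34963084]), 'ft_torque': array([-0.01744635,  0.02725115,  0.03163441]), 'finger_gap': 0.08543832854914715} 0.019
```

View pics/scene0.png

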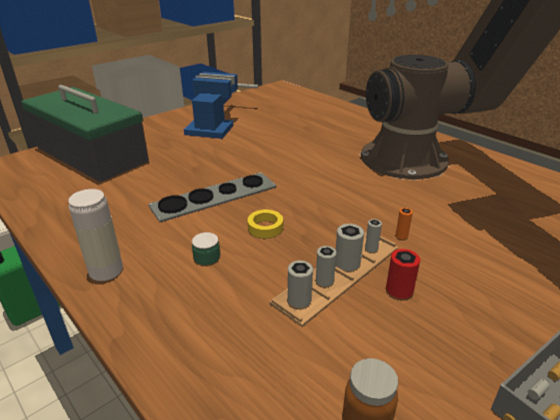

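View pics/top0.png

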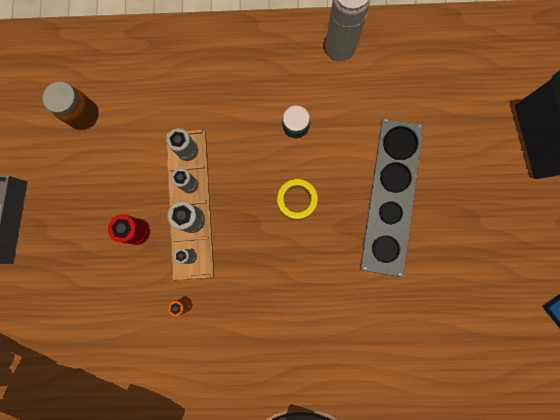

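```bash
cat > h.py <<'E'
import numpy as np,cv2
from scipy.spatial.transform import Rotation as R
from plant import sensors, read_camera, get_calibration, job, ctrl
def cloud(n,d):
    c=get_calibration(n); f=d.shape[0]/2/np.tan(np.radians(c["fovy"])/2)
    v,u=np.mgrid[:d.shape[0],:d.shape[1]]
    P=np.stack([(u-c["cx"])/f*d,(v-c["cy"])/f*d,d],-1)
    return P@R.from_quat(c["attitude"]).as_matrix().T+c["position"]
def ray(n,uv,z):
    c=get_calibration(n); f=210/np.tan(np.radians(c["fovy"])/2)
    uv=np.atleast_2d(uv); r=np.c_[(uv[:,0]-c["cx"])/f,(uv[:,1]-c["cy"])/f,np.ones(len(uv))]@R.from_quat(c["attitude"]).as_matrix().T
    return c["position"]+r*((z-c["position"][2])/r[:,2])[:,None]
def circ(q):
    A=np.c_[2*q,np.ones(len(q))]; s=np.linalg.lstsq(A,(q**2).sum(1),rcond=None)[0]
    return s[0],s[1],np.sqrt(s[2]+s[0]**2+s[1]**2)
E
python3 - <<'E'
from h import *
for n in ["top","scene"]:
    D=np.load(n+"0.npz"); p,d=D["p"],D["d"]; W=cloud(n,d)
    print(n,"bench z", np.median(W[...,2][(d>0)&(abs(W[...,2])<.02)]))
    m=((W[...,2]>.062)&(W[...,2]<.1)&(W[...,0]<.8)&(W[...,0]>.2)&(abs(W[...,1])<.45)&(d>0)).astype(np.uint8)
    k,l,s,c=cv2.connectedComponentsWithStats(m)
    for i in range(1,k):
        if s[i,4]<30: continue
        q=W[l==i]; zt=np.percentile(q[:,2],95); t=q[q[:,2]>zt-.006]
        (x,y),r=cv2.minEnclosingCircle(t[:,:2].astype(np.float32)); print("socket?",c[i].round(),"ztop %.4f xy %.4f %.4f r %.4f"%(zt,x,y,r),p[l==i].mean(0).round())
    g=p.max(2)<45
    m=(g&(abs(W[...,2]-.01)<.02)&(W[...,0]>.2)&(W[...,0]<.75)&(W[...,1]<0)&(W[...,1]>-.4)).astype(np.uint8)
    cs,_=cv2.findContours(m,cv2.RETR_EXTERNAL,cv2.CHAIN_APPROX_NONE)
    for c in cs:
        if cv2.contourArea(c)<100: continue
        e=cv2.fitEllipse(c); X=ray(n,c[:,0,:].astype(float),.018)
        print("nest?",np.round(e[0]),np.round(circ(X[:,:2]),4), len(c))
E
```

```text
top bench z -4.2811659536345914e-05
socket? [ 67. 100.] ztop 0.0916 xy 0.7200 0.4416 r 0.0307 [119. 102.  83.]
socket? [179. 140.] ztop 0.0841 xy 0.6339 0.2172 r 0.0225 [97. 91. 81.]
socket? [181. 178.] ztop 0.0798 xy 0.5614 0.2124 r 0.0181 [98. 91. 82.]
socket? [183. 216.] ztop 0.0879 xy 0.4899 0.2067 r 0.0261 [104.  97.  87.]
socket? [123. 228.] ztop 0.0798 xy 0.4696 0.3188 r 0.0264 [110.  25.  22.]
socket? [182. 255.] ztop 0.0761 xy 0.4173 0.2099 r 0.0141 [102.  95.  85.]
socket? [176. 308.] ztop 0.0678 xy 0.3236 0.2202 r 0.0139 [129.  69.  23.]
nest? [385. 249.] [ 0.4246 -0.1711  0.0249] 75
nest? [390. 213.] [ 0.4947 -0.1845  0.021 ] 62
nest? [395. 177.] [ 0.5649 -0.1984  0.0291] 84
nest? [400. 143.] [ 0.6348 -0.2121  0.0335] 94
scene bench z 0.0003965124251668062
socket? [406. 212.] ztop 0.0679 xy 0.3253 0.2212 r 0.0147 [137.  74.  36.]
socket? [375. 225.] ztop 0.0758 xy 0.4183 0.2114 r 0.0149 [101.  96.  85.]
socket? [350. 236.] ztop 0.0876 xy 0.4912 0.2078 r 0.0274 [103.  99.  88.]
socket? [326. 255.] ztop 0.0796 xy 0.5630 0.2127 r 0.0194 [101.  97.  87.]
socket? [405. 261.] ztop 0.0797 xy 0.4712 0.3194 r 0.0274 [116.  37.  33.]
socket? [300. 273.] ztop 0.0835 xy 0.6347 0.2192 r 0.0230 [103. 100.  89.]
socket? [365. 378.] ztop 0.0912 xy 0.7218 0.4420 r 0.0311 [152. 141. 121.]
nest? [172. 204.] [ 0.6413 -0.209   0.0351] 66
nest? [200. 196.] [ 0.5707 -0.1956  0.0312] 55
nest? [227. 188.] [ 0.5002 -0.1819  0.0233] 39
nest? [252. 181.] [ 0.4305 -0.1684  0.027 ] 45
```

Run:
```python
from h import *
N=[("medium?",.4246,-.1711),("small",.4947,-.1845),("large?",.5649,-.1984),("huge",.6348,-.2121)]
for n in ["top","scene"]:
    D=np.load(n+"0.npz"); p,d=D["p"],D["d"]; W=cloud(n,d)
    for nm,x,y in N:
        m=(np.hypot(W[...,0]-x,W[...,1]-y)<.042)&(W[...,2]>.0155)&(W[...,2]<.022)
        q=W[m][:,:2]; c=circ(q); b,r=cv2.minEnclosingCircle(q.astype(np.float32))
        print(n,nm,len(q),np.round(c,4),np.round(b,4),round(r,4))
p=np.load("top0.npz")["p"]
c1=cv2.resize(p[110:330,90:230],None,fx=2.7,fy=2.7,interpolation=cv2.INTER_CUBIC)
c2=cv2.resize(p[110:330,340:440],None,fx=2.7,fy=2.7,interpolation=cv2.INTER_CUBIC)
cv2.imwrite("pics/crop1.png",np.hstack([c1,c2])[:,:,::-1])
```

```text
top medium? 123 [ 0.425  -0.1726  0.025 ] [ 0.4249 -0.1729] 0.0267
top small 97 [ 0.4956 -0.1864  0.021 ] [ 0.4959 -0.1863] 0.0225
top large? 143 [ 0.5679 -0.2005  0.0296] [ 0.5713 -0.2007] 0.0351
top huge 162 [ 0.6348 -0.2139  0.0336] [ 0.6316 -0.2145] 0.0391
scene medium? 69 [ 0.4267 -0.1718  0.025 ] [ 0.4269 -0.1717] 0.0284
scene small 63 [ 0.4975 -0.1853  0.021 ] [ 0.4981 -0.1849] 0.0244
scene large? 89 [ 0.5684 -0.199   0.0291] [ 0.5725 -0.1992] 0.0344
scene huge 103 [ 0.6364 -0.2122  0.034 ] [ 0.6337 -0.2102] 0.0398
```

View pics/crop1.png

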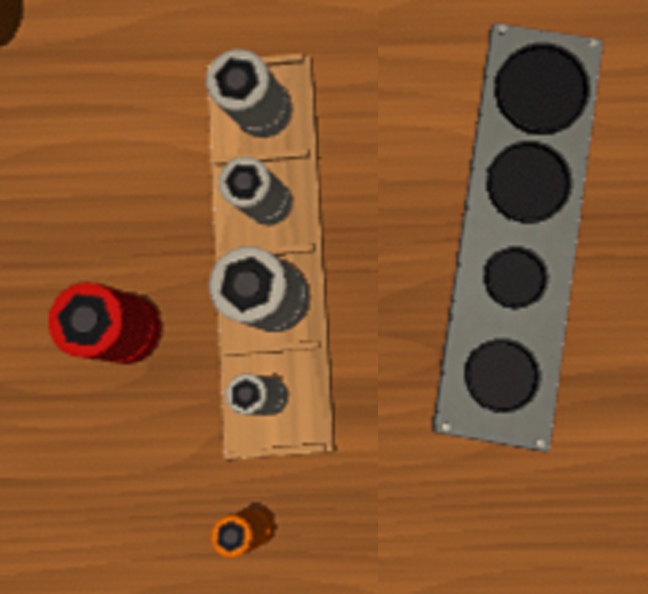

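Candidates in the top view: steel sockets are large at (179,143), medium (183,178), huge (184,216) and small (183,256). The look-alikes to avoid are red at (123,228) and orange at (176,308). The crop and the measured diameters confirm the choice. Nests are huge at (400,143), large (395,177), small (390,213) and medium (385,249).

```bash
cat > t.py <<'E'
import sys
from h import *
x,y,z=map(float,sys.argv[1:4]); yaw=np.radians(82)
s=sensors.state(); Rc=R.from_quat(s["tcp_rot"])
Y=np.array([np.cos(yaw),np.sin(yaw),0]);Z=np.array([0,0,-1.]);X=np.cross(Y,Z)
T=R.from_matrix(np.c_[X,Y,Z])
print("clock",round(s["clock"],2),"pos",s["tool_pos"].round(4),"gap",round(s["finger_gap"],4),"F",s["force"].round(1))
print("delta tool mm",(Rc.inv().apply(np.array([x,y,z])-s["tool_pos"])*1000).round(1),"rotvec deg",np.degrees((Rc.inv()*T).as_rotvec()).round(2))
E
python3 t.py .418 .2105 .18
```

```text
clock 0.1 pos [0.1881 0.5958 0.2498] gap 0.0854 F [ 0.5 -0.1 -0.3]
delta tool mm [-335.3 -298.2   70.1] rotvec deg [-0.06 -0.01 -9.52]
```

Request:
send_rows([
  [1,0,0,0,0,0,-2],
  [1,0,0,0,0,0,-2],
  [1,0,0,0,0,0,-2],
  [1,0,0,0,0,0,-2],
  [1,0,0,0,0,0,-2],
], force=50)

```text
clock: 0.6
tool_pos: [0.1878, 0.5952, 0.2478]
tcp_rot: [0.063, 0.998, -0.002, -0.001]
force: [0.9, -0.4, -0.2]
finger_gap: 0.0852
```

```bash
python3 t.py .418 .2105 .18
```

```text
clock 0.6 pos [0.1878 0.5952 0.2478] gap 0.0852 F [ 0.9 -0.4 -0.2]
delta tool mm [-276.6 -352.6   69.1] rotvec deg [-0.27 -0.08  0.82]
```

Request:
send_rows([
  [1,-28,-35,7,0,0,0],
  [1,-28,-35,7,0,0,0],
  [1,-28,-35,7,0,0,0],
  [1,-28,-35,7,0,0,0],
  [1,-28,-35,7,0,0,0],
])

```text
clock: 1.1
tool_pos: [0.3056, 0.4015, 0.2109]
tcp_rot: [0.058, 0.998, -0.002, -0.001]
force: [1.2, 0.8, -0.9]
finger_gap: 0.0851
```

```bash
python3 t.py .418 .2105 .18
```

```text
clock 1.1 pos [0.3056 0.4015 0.2109] gap 0.0851 F [ 1.2  0.8 -0.9]
delta tool mm [-133.9 -176.5   31.4] rotvec deg [-0.24 -0.1   1.35]
```

Request:
send_rows([
  [1,-28,-36,6,0,0,0.3],
  [1,-28,-36,6,0,0,0.3],
  [1,-28,-36,6,0,0,0.3],
  [1,-28,-36,6,0,0,0.3],
  [1,-20,-28,6,0,0,0.3],
])

```text
clock: 1.6
tool_pos: [0.418, 0.2053, 0.1798]
tcp_rot: [0.071, 0.997, -0.002, -0.001]
force: [1.2, 0.7, 0.8]
finger_gap: 0.0855
```

```bash
python3 t.py .418 .2105 .05
```

```text
clock 1.6 pos [0.418  0.2053 0.1798] gap 0.0855 F [1.2 0.7 0.8]
delta tool mm [  0.4   5.8 129.8] rotvec deg [-0.27 -0.12 -0.17]
```

Request:
send_rows([
  [1,0,5,5,-0.2,0,0],
  [1,0,0,20,0,0,0],
  [1,0,0,20,0,0,0],
  [1,0,0,20,0,0,0],
  [1,0,0,20,0,0,0],
])

```text
clock: 2.1
tool_pos: [0.421, 0.2076, 0.0929]
tcp_rot: [0.075, 0.997, 0.0, 0.001]
force: [0.0, -0.1, 0.1]
finger_gap: 0.0855
```

```bash
python3 t.py .418 .2105 .05
```

```text
clock 2.1 pos [0.421  0.2076 0.0929] gap 0.0855 F [ 0.  -0.1  0.1]
delta tool mm [ 3.5  2.3 42.9] rotvec deg [ 0.03  0.06 -0.61]
```

Request:
send_rows([
  [1,3,2,14,0,0,-0.5],
  [1,0,0,14,0,0,0],
  [1,0,0,14,0,0,0],
  [1,0,0,2,0,0,0],
  [1,0,0,0,0,0,0],
])

```text
clock: 2.6
tool_pos: [0.4159, 0.2125, 0.0445]
tcp_rot: [0.069, 0.998, -0.001, -0.002]
force: [-0.1, -0.7, 0.4]
finger_gap: 0.0853
```

```bash
python3 t.py .418 .2105 .05
```

```text
clock 2.6 pos [0.4159 0.2125 0.0445] gap 0.0853 F [-0.1 -0.7  0.4]
delta tool mm [-2.3 -1.7 -5.6] rotvec deg [-0.09 -0.22  0.04]
```

Request:
send_rows([
  [1,-2,-1.5,-5,0,0,0],
  [1,0,0,0,0,0,0],
  [0,0,0,0,0,0,0],
  [0,0,0,0,0,0,0],
  [0,0,0,0,0,0,0],
])

```text
clock: 3.1
tool_pos: [0.4186, 0.2113, 0.0522]
tcp_rot: [0.069, 0.998, 0.0, -0.0]
force: [-0.2, -0.1, -0.2]
finger_gap: 0.0442
```

Request:
send_rows([
  [0,0,0,0,0,0,0],
  [0,0,0,0,0,0,0],
  [0,0,0,0,0,0,0],
  [0,0,0,0,0,0,0],
  [0,0,0,0,0,0,0],
])

```text
clock: 3.6
tool_pos: [0.4186, 0.2113, 0.0525]
tcp_rot: [0.069, 0.998, 0.0, -0.0]
force: [0.5, -0.4, 1.8]
finger_gap: 0.0268
```

```bash
python3 t.py .418 .2105 .05
```

```text
clock 3.6 pos [0.4186 0.2113 0.0525] gap 0.0268 F [ 0.5 -0.4  1.8]
delta tool mm [ 0.5 -0.9  2.5] rotvec deg [ 0.03 -0.01  0.05]
```

Request:
send_rows([
  [0,0,0,-10,0,0,0],
  [0,0,0,-25,0,0,0],
  [0,0,0,-30,0,0,0],
  [0,0,0,-30,0,0,0],
  [0,0,0,-15,0,0,0],
])

```text
clock: 4.1
tool_pos: [0.4171, 0.2106, 0.1659]
tcp_rot: [0.069, 0.998, -0.001, -0.003]
force: [0.4, 0.4, -1.4]
finger_gap: 0.0269
```

```bash
python3 t.py .4965 -.186 .15
```

```text
clock 4.1 pos [0.4171 0.2106 0.1659] gap 0.0269 F [ 0.4  0.4 -1.4]
delta tool mm [-133.6 -381.7   16.2] rotvec deg [-0.17 -0.38  0.05]
```

Request:
send_rows([
  [0,-8,-23,0,0,0,0],
  [0,-13,-38,0,0,0,0],
  [0,-13,-38,0,0,0,0],
  [0,-13,-38,0,0,0,0],
  [0,-13,-38,0,0,0,0],
])

```text
clock: 4.6
tool_pos: [0.4529, 0.0269, 0.172]
tcp_rot: [0.065, 0.998, -0.0, 0.0]
force: [1.3, 0.7, -2.7]
finger_gap: 0.0268
```

```bash
python3 t.py .4965 -.186 .15
```

```text
clock 4.6 pos [0.4529 0.0269 0.172 ] gap 0.0268 F [ 1.3  0.7 -2.7]
delta tool mm [ -70.9 -205.5   22.1] rotvec deg [-0.02  0.    0.52]
```

Request:
send_rows([
  [0,-14,-40,2,0,0,0.2],
  [0,-14,-40,3,0,0,0.2],
  [0,-14,-40,3,0,0,0.2],
  [0,-13,-40,3,0,0,0.2],
  [0,-10,-28,3,0,0,0],
])

```text
clock: 5.1
tool_pos: [0.4911, -0.1777, 0.1611]
tcp_rot: [0.073, 0.997, -0.0, 0.001]
force: [-0.0, 1.7, -2.0]
finger_gap: 0.0269
```

Request:
send_rows([
  [0,0,0,0,0,0,0],
  [0,0,0,0,0,0,0],
  [0,0,0,0,0,0,0],
  [0,0,0,0,0,0,0],
  [0,0,0,0,0,0,0],
])

```text
clock: 5.6
tool_pos: [0.4903, -0.1791, 0.1621]
tcp_rot: [0.074, 0.997, -0.0, 0.0]
force: [-0.3, -0.3, -1.5]
finger_gap: 0.0272
```

```bash
python3 t.py .4965 -.186 .0545
python3 - <<'E'
from h import *
p,d=read_camera("scene"); cv2.imwrite("pics/s1.png",p[:,:,::-1])
E
```

```text
clock 5.6 pos [ 0.4903 -0.1791  0.1621] gap 0.0272 F [-0.3 -0.3 -1.5]
delta tool mm [ -7.1  -5.8 107.6] rotvec deg [-0.04  0.04 -0.52]
```

View pics/s1.png

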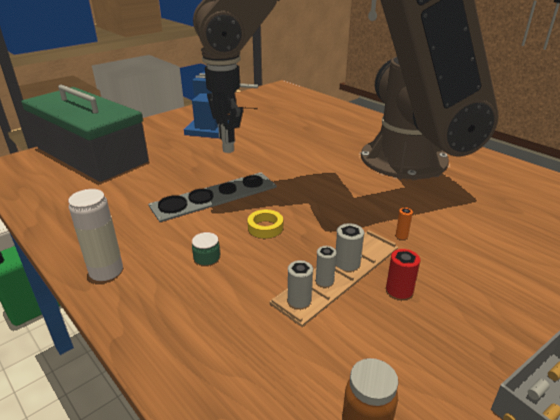

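The small socket hangs upright in the gripper at (228,145), above its nest at (227,188). Everything else is where it was.

Request:
send_rows([
  [0,-6,-5,5,0,0,-0.4],
  [0,0,0,20,0,0,0],
  [0,0,0,20,0,0,0],
  [0,0,0,20,0,0,0],
  [0,0,0,0,0,0,0],
])

```text
clock: 6.15
tool_pos: [0.498, -0.1851, 0.0951]
tcp_rot: [0.068, 0.998, -0.001, 0.002]
force: [-0.6, -0.0, -1.1]
finger_gap: 0.0267
```

```bash
python3 t.py .4965 -.186 .0545
```

```text
clock 6.15 pos [ 0.498  -0.1851  0.0951] gap 0.0267 F [-0.6 -0.  -1.1]
delta tool mm [ 1.5 -1.  40.6] rotvec deg [-0.11  0.22  0.16]
```

Request:
send_rows([
  [0,1.5,-1,10,0,0,0],
  [0,0,0,10,0,0,0],
  [0,0,0,8,0,0,0],
  [0,0,0,3,0,0,0],
  [0,0,0,0,0,0,0],
])

```text
clock: 6.65
tool_pos: [0.4976, -0.1866, 0.0629]
tcp_rot: [0.068, 0.998, -0.001, 0.003]
force: [0.9, -0.6, -2.2]
finger_gap: 0.0272
```

```bash
python3 t.py .4965 -.186 .0545
```

```text
clock 6.65 pos [ 0.4976 -0.1866  0.0629] gap 0.0272 F [ 0.9 -0.6 -2.2]
delta tool mm [1.2 0.5 8.4] rotvec deg [-0.15  0.33  0.21]
```

Request:
send_rows([
  [0,1,0,3,0,0.3,0],
  [0,0,0,2,0,0,0],
  [0,0,0,2,0,0,0],
  [0,0,0,0,0,0,0],
  [0,0,0,0,0,0,0],
])

```text
clock: 7.15
tool_pos: [0.497, -0.1867, 0.0563]
tcp_rot: [0.068, 0.998, -0.002, 0.001]
force: [0.6, 0.0, -2.1]
finger_gap: 0.0269
```

```bash
python3 t.py .4965 -.186 .0545
```

```text
clock 7.15 pos [ 0.497  -0.1867  0.0563] gap 0.0269 F [ 0.6  0.  -2.1]
delta tool mm [0.6 0.6 1.8] rotvec deg [-0.18  0.1   0.21]
```

Request:
send_rows([
  [0,0,0,1,0,0,0],
  [0,0,0,1,0,0,0],
  [0,0,0,1,0,0,0],
  [0,0,0,0,0,0,0],
  [0,0,0,0,0,0,0],
])

```text
clock: 7.65
tool_pos: [0.4974, -0.1868, 0.0549]
tcp_rot: [0.068, 0.998, -0.002, 0.002]
force: [-0.7, -1.0, -1.7]
finger_gap: 0.0268
```

Request:
send_rows([
  [0.5,0,0,0,0,0,0],
  [0.6,0,0,0,0,0,0],
  [1,0,0,0,0,0,0],
  [1,0,0,0,0,0,0],
  [1,0,0,0,0,0,0],
])

```text
clock: 8.15
tool_pos: [0.4976, -0.187, 0.0548]
tcp_rot: [0.068, 0.998, -0.002, 0.002]
force: [0.1, -0.1, -0.3]
finger_gap: 0.0856
```

```bash
python3 t.py .4965 -.186 .16
```

```text
clock 8.15 pos [ 0.4976 -0.187   0.0548] gap 0.0856 F [ 0.1 -0.1 -0.3]
delta tool mm [   0.8    0.4 -105.3] rotvec deg [-0.23  0.24  0.22]
```

Request:
send_rows([
  [1,0,0,-15,0,0,0],
  [1,0,0,-25,0,0,0],
  [1,0,0,-25,0,0,0],
  [1,0,0,-30,0,0,0],
  [1,0,0,-15,0,0.2,0],
])

```text
clock: 8.65
tool_pos: [0.4962, -0.186, 0.166]
tcp_rot: [0.068, 0.998, -0.001, -0.003]
force: [0.8, -0.8, -0.7]
finger_gap: 0.0853
```

```bash
python3 t.py .562 .2125 .16
python3 - <<'E'
from h import *
p,d=read_camera("scene"); cv2.imwrite("pics/s2.png",cv2.resize(p[100:320,130:450],None,fx=2.4,fy=2.4)[:,:,::-1])
E
```

```text
clock 8.65 pos [ 0.4962 -0.186   0.166 ] gap 0.0853 F [ 0.8 -0.8 -0.7]
delta tool mm [-11.2 403.7   5.2] rotvec deg [-0.11 -0.29  0.21]
```

View pics/s2.png

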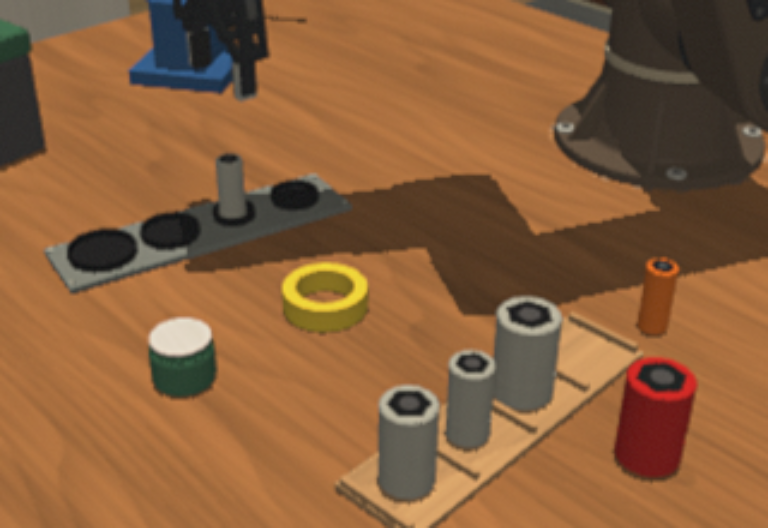

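The small socket stands centred and upright in the smallest nest (crop (232,190)). Next is the medium socket.

Request:
send_rows([
  [1,-1,30,0,0,0,0],
  [1,-1,42,0,0,0,0],
  [1,-1,42,0,0,0,0],
  [1,-1,42,0,0,0,0],
  [1,-1,42,0,0,0,0],
])

```text
clock: 9.2
tool_pos: [0.5297, 0.0108, 0.1662]
tcp_rot: [0.072, 0.997, -0.002, -0.0]
force: [0.4, -0.6, -0.7]
finger_gap: 0.0855
```

Request:
send_rows([
  [1,-1,42,0,0,0,0],
  [1,-1,42,0,0,0,0],
  [1,-1,42,0,0,0,0],
  [1,-1,42,0,0,0,0],
  [1,-1,20,0,0,0,0],
])

```text
clock: 9.7
tool_pos: [0.5612, 0.2064, 0.1624]
tcp_rot: [0.071, 0.997, -0.002, -0.001]
force: [-0.4, -0.6, -0.0]
finger_gap: 0.0854
```

```bash
python3 t.py .562 .2125 .052
```

```text
clock 9.7 pos [0.5612 0.2064 0.1624] gap 0.0854 F [-0.4 -0.6 -0. ]
delta tool mm [ -0.2   6.6 110.4] rotvec deg [-0.24 -0.13 -0.17]
```

Request:
send_rows([
  [1,0,5,0,0,0,0],
  [1,0,0,20,0,0,0],
  [1,0,0,20,0,0,0],
  [1,0,0,20,0,0,0],
  [1,0,0,0,0,0,0],
])

```text
clock: 10.2
tool_pos: [0.5608, 0.2121, 0.0984]
tcp_rot: [0.069, 0.998, -0.002, -0.002]
force: [0.3, -0.2, -0.5]
finger_gap: 0.0851
```

```bash
python3 t.py .562 .2125 .052
```

```text
clock 10.2 pos [0.5608 0.2121 0.0984] gap 0.0851 F [ 0.3 -0.2 -0.5]
delta tool mm [-1.3  0.8 46.4] rotvec deg [-0.27 -0.19  0.04]
```

Request:
send_rows([
  [1,-1,1,10,-0.2,-0.2,0],
  [1,0,0,14,0,0,0],
  [1,0,0,14,0,0,0],
  [1,0,0,5,0,0,0],
  [1,0,0,0,0,0,0],
])

```text
clock: 10.7
tool_pos: [0.5626, 0.2113, 0.0531]
tcp_rot: [0.07, 0.998, -0.0, 0.001]
force: [0.7, -0.7, 0.5]
finger_gap: 0.0853
```

```bash
python3 t.py .562 .2125 .052
```

```text
clock 10.7 pos [0.5626 0.2113 0.0531] gap 0.0853 F [ 0.7 -0.7  0.5]
delta tool mm [0.8 1.1 1.1] rotvec deg [-0.04  0.09 -0.06]
```

Request:
send_rows([
  [1,0,1,0,0,0,0],
  [0,0,0,0,0,0,0],
  [0,0,0,0,0,0,0],
  [0,0,0,0,0,0,0],
  [0,0,0,0,0,0,0],
])

```text
clock: 11.2
tool_pos: [0.5635, 0.2128, 0.0546]
tcp_rot: [0.07, 0.998, -0.0, 0.002]
force: [0.2, 0.3, -1.9]
finger_gap: 0.0352
```

Request:
send_rows([
  [0,0,0,0,0,0,0],
  [0,0,0,0,0,0,0],
  [0,0,0,0,0,0,0],
  [0,0,0,0,0,0,0],
  [0,0,0,0,0,0,0],
])

```text
clock: 11.7
tool_pos: [0.5633, 0.2128, 0.0546]
tcp_rot: [0.07, 0.998, -0.0, 0.002]
force: [0.5, 0.5, -0.9]
finger_gap: 0.0349
```

Request:
send_rows([
  [0,0,0,-10,0,0,0],
  [0,0,0,-25,0,0,0],
  [0,0,0,-30,0,0,0],
  [0,0,0,-30,0,0,0],
  [0,0,0,-15,0,0,0],
])

```text
clock: 12.2
tool_pos: [0.5616, 0.2124, 0.1679]
tcp_rot: [0.07, 0.998, -0.001, -0.001]
force: [0.4, -0.2, -2.3]
finger_gap: 0.0353
```

```bash
python3 t.py .426 -.172 .16
```

```text
clock 12.2 pos [0.5616 0.2124 0.1679] gap 0.0353 F [ 0.4 -0.2 -2.3]
delta tool mm [  80.4 -399.6    8.9] rotvec deg [-0.12 -0.12 -0.04]
```

Request:
send_rows([
  [0,5,-24,0,0,0,0],
  [0,8,-40,0,0,0,0],
  [0,8,-40,0,0,0,0],
  [0,8,-40,0,0,0,0],
  [0,8,-40,0,0,0,0],
])

```text
clock: 12.7
tool_pos: [0.4991, 0.0342, 0.1743]
tcp_rot: [0.067, 0.998, 0.0, 0.004]
force: [0.5, -0.6, -2.8]
finger_gap: 0.0354
```

```bash
python3 t.py .426 -.172 .16
```

```text
clock 12.7 pos [0.4991 0.0342 0.1743] gap 0.0354 F [ 0.5 -0.6 -2.8]
delta tool mm [  45.1 -214.1   13.7] rotvec deg [0.06 0.43 0.36]
```

Request:
send_rows([
  [0,9,-42,1,0,0.2,0.2],
  [0,9,-42,1,0,0,0],
  [0,9,-42,1,0,0,0],
  [0,9,-42,1,0,0,0],
  [0,6,-30,0,0,0,0],
])

```text
clock: 13.2
tool_pos: [0.4265, -0.1638, 0.1734]
tcp_rot: [0.068, 0.998, -0.0, 0.004]
force: [0.7, 0.3, -2.0]
finger_gap: 0.035
```

Request:
send_rows([
  [0,0,0,0,0,0,0],
  [0,0,-10,0,0,0,0],
  [0,0,0,0,0,0,0],
  [0,0,0,0,0,0,0],
  [0,0,0,0,0,0,0],
])

```text
clock: 13.7
tool_pos: [0.4245, -0.176, 0.1752]
tcp_rot: [0.07, 0.998, -0.001, 0.005]
force: [-1.1, 0.1, -2.4]
finger_gap: 0.0349
```

```bash
python3 t.py .426 -.172 .0566
```

```text
clock 13.7 pos [ 0.4245 -0.176   0.1752] gap 0.0349 F [-1.1  0.1 -2.4]
delta tool mm [  0.2   4.3 118.6] rotvec deg [-0.03  0.57 -0.  ]
```

Request:
send_rows([
  [0,0,4,10,0,0.5,0],
  [0,0,0,20,0,0,0],
  [0,0,0,20,0,0,0],
  [0,0,0,20,0,0,0],
  [0,0,0,0,0,0,0],
])

```text
clock: 14.2
tool_pos: [0.4262, -0.1683, 0.1012]
tcp_rot: [0.067, 0.998, -0.0, -0.0]
force: [-0.2, -0.4, -2.0]
finger_gap: 0.035
```

```bash
python3 t.py .426 -.172 .0566
```

```text
clock 14.2 pos [ 0.4262 -0.1683  0.1012] gap 0.035 F [-0.2 -0.4 -2. ]
delta tool mm [-0.3 -3.7 44.6] rotvec deg [-0.03 -0.    0.28]
```

Request:
send_rows([
  [0,0,-3.5,8,0,0,0],
  [0,0,0,10,0,0,0],
  [0,0,0,10,0,0,0],
  [0,0,0,5,0,0,0],
  [0,0,0,0,0,0,0],
])

```text
clock: 14.7
tool_pos: [0.4266, -0.1714, 0.0664]
tcp_rot: [0.067, 0.998, -0.001, 0.0]
force: [0.9, -0.4, -2.1]
finger_gap: 0.035
```

```bash
python3 t.py .426 -.172 .0566
```

```text
clock 14.7 pos [ 0.4266 -0.1714  0.0664] gap 0.035 F [ 0.9 -0.4 -2.1]
delta tool mm [ 0.5 -0.6  9.8] rotvec deg [-0.06  0.05  0.35]
```

Request:
send_rows([
  [0,0,0,4,0,0,0],
  [0,0,0,2,0,0,0],
  [0,0,0,2,0,0,0],
  [0,0,0,1,0,0,0],
  [0,0,0,0,0,0,0],
])

```text
clock: 15.2
tool_pos: [0.4269, -0.1717, 0.0573]
tcp_rot: [0.067, 0.998, -0.001, 0.001]
force: [0.2, 0.2, -2.4]
finger_gap: 0.0352
```

```bash
python3 t.py .426 -.172 .0566
```

```text
clock 15.2 pos [ 0.4269 -0.1717  0.0573] gap 0.0352 F [ 0.2  0.2 -2.4]
delta tool mm [ 0.9 -0.4  0.7] rotvec deg [-0.09  0.12  0.34]
```

Request:
send_rows([
  [0,0,0,1,0,0,0],
  [0,0,0,0,0,0,0],
  [0.6,0,0,0,0,0,0],
  [0.7,0,0,0,0,0,0],
  [1,0,0,0,0,0,0],
])

```text
clock: 15.7
tool_pos: [0.4274, -0.1719, 0.0569]
tcp_rot: [0.067, 0.998, -0.001, 0.002]
force: [-0.2, -1.0, 0.3]
finger_gap: 0.0726
```

Request:
send_rows([
  [1,0,0,0,0,0,0],
  [1,0,0,0,0,0,0],
  [1,0,0,-10,0,0,0],
  [1,0,0,-20,0,0,0],
  [1,0,0,-25,0,0,0],
])

```text
clock: 16.2
tool_pos: [0.4262, -0.1713, 0.1123]
tcp_rot: [0.067, 0.998, -0.0, -0.001]
force: [-0.1, -0.5, -0.1]
finger_gap: 0.0854
```

Request:
send_rows([
  [1,0,0,-30,0,0,0],
  [1,0,0,-25,0,0,0],
  [1,0,0,0,0,0,0],
  [1,-8,25,0,0,0,0],
  [1,-13,40,0,0,0,0],
])

```text
clock: 16.7
tool_pos: [0.4558, -0.1113, 0.1751]
tcp_rot: [0.069, 0.998, -0.002, 0.003]
force: [1.2, -0.5, -0.1]
finger_gap: 0.0856
```

```bash
python3 t.py .6343 .218 .16
python3 - <<'E'
from h import *
p,d=read_camera("scene"); cv2.imwrite("pics/s3.png",cv2.resize(p[100:320,130:450],None,fx=2.4,fy=2.4)[:,:,::-1])
E
```

```text
clock 16.7 pos [ 0.4558 -0.1113  0.1751] gap 0.0856 F [ 1.2 -0.5 -0.1]
delta tool mm [-131.1  350.9   14.8] rotvec deg [-0.17  0.31  0.03]
```

View pics/s3.png

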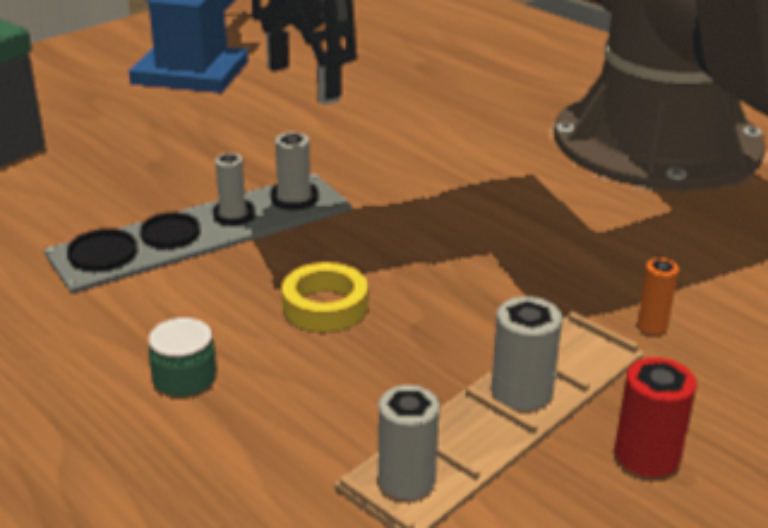

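The medium socket stands upright in its nest (crop (294,170)). Next is the large socket at (0.634, 0.218).

Request:
send_rows([
  [1,-15,40,0,0,0.3,0],
  [1,-15,40,1,0,0,0],
  [1,-15,40,1,0,0,0],
  [1,-15,40,1,0,0,0],
  [1,-15,40,1,0,0,0],
])

```text
clock: 17.25
tool_pos: [0.5604, 0.0867, 0.1703]
tcp_rot: [0.07, 0.998, -0.001, -0.001]
force: [-0.4, -1.0, 1.0]
finger_gap: 0.0856
```

Request:
send_rows([
  [1,-15,40,1,0,0,0],
  [1,-15,40,1,0,0,0],
  [1,-13,38,1,0,0,0],
  [1,-8,24,0,0,0,0],
  [1,0,0,0,0,0,0],
])

```text
clock: 17.75
tool_pos: [0.6324, 0.231, 0.1641]
tcp_rot: [0.068, 0.998, -0.001, -0.002]
force: [-0.7, -0.7, -1.0]
finger_gap: 0.0853
```

```bash
python3 t.py .6343 .218 .054
```

```text
clock 17.75 pos [0.6324 0.231  0.1641] gap 0.0853 F [-0.7 -0.7 -1. ]
delta tool mm [ -4.1 -12.3 110.1] rotvec deg [-0.19 -0.26  0.24]
```

Request:
send_rows([
  [1,-4,-12,0,-0.2,-0.2,0],
  [1,0,0,20,0,0,0],
  [1,0,0,20,0,0,0],
  [1,0,0,20,0,0,0],
  [1,0,0,0,0,0,0],
])

```text
clock: 18.25
tool_pos: [0.633, 0.2106, 0.1024]
tcp_rot: [0.069, 0.998, -0.0, -0.001]
force: [0.5, 0.4, 0.3]
finger_gap: 0.0851
```

```bash
python3 t.py .6343 .218 .054
```

```text
clock 18.25 pos [0.633  0.2106 0.1024] gap 0.0851 F [0.5 0.4 0.3]
delta tool mm [-0.4  7.6 48.4] rotvec deg [-0.04 -0.12  0.12]
```

Request:
send_rows([
  [1,0,7,0,0,0,0],
  [1,0,0,0,0,0,0],
  [1,0,0,12,0,0,0],
  [1,0,0,12,0,0,0],
  [1,0,0,0,0,0,0],
])

```text
clock: 18.75
tool_pos: [0.6349, 0.2152, 0.0802]
tcp_rot: [0.07, 0.998, 0.0, 0.001]
force: [-0.9, 0.1, 0.5]
finger_gap: 0.0854
```

```bash
python3 t.py .6343 .218 .054
```

```text
clock 18.75 pos [0.6349 0.2152 0.0802] gap 0.0854 F [-0.9  0.1  0.5]
delta tool mm [ 1.   2.6 26.2] rotvec deg [ 0.03  0.08 -0.02]
```

Request:
send_rows([
  [1,1,2.5,8,0,0,0],
  [1,0,0,10,0,0,0],
  [1,0,0,6,0,0,0],
  [1,0,0,0,0,0,0],
  [1,0,0,0,0,0,0],
])

```text
clock: 19.25
tool_pos: [0.634, 0.2184, 0.0533]
tcp_rot: [0.07, 0.998, 0.0, 0.0]
force: [0.6, 1.3, 1.2]
finger_gap: 0.0853
```

```bash
python3 t.py .6343 .218 .054
```

```text
clock 19.25 pos [0.634  0.2184 0.0533] gap 0.0853 F [0.6 1.3 1.2]
delta tool mm [-0.4 -0.4 -0.7] rotvec deg [0.01 0.02 0.02]
```

Request:
send_rows([
  [0,0,0,0,0,0,0],
  [0,0,0,0,0,0,0],
  [0,0,0,0,0,0,0],
  [0,0,0,0,0,0,0],
  [0,0,0,0,0,0,0],
])

```text
clock: 19.75
tool_pos: [0.6343, 0.2184, 0.0541]
tcp_rot: [0.07, 0.998, 0.0, 0.001]
force: [0.8, 0.4, -2.7]
finger_gap: 0.0426
```

Request:
send_rows([
  [0,0,0,0,0,0,0],
  [0,0,0,0,0,0,0],
  [0,0,0,0,0,0,0],
  [0,0,0,0,0,0,0],
  [0,0,0,0,0,0,0],
])

```text
clock: 20.25
tool_pos: [0.6344, 0.2184, 0.0542]
tcp_rot: [0.07, 0.998, 0.0, 0.001]
force: [0.5, 0.3, -1.6]
finger_gap: 0.043
```

Request:
send_rows([
  [0,0,0,-10,0,0,0],
  [0,0,0,-25,0,0,0],
  [0,0,0,-30,0,0,0],
  [0,0,0,-30,0,0,0],
  [0,0,0,-15,0,0,0],
])

```text
clock: 20.75
tool_pos: [0.632, 0.2178, 0.1656]
tcp_rot: [0.07, 0.998, -0.001, -0.004]
force: [-0.7, -0.4, -4.7]
finger_gap: 0.0431
```

```bash
python3 t.py .567 -.1997 .16
```

```text
clock 20.75 pos [0.632  0.2178 0.1656] gap 0.0431 F [-0.7 -0.4 -4.7]
delta tool mm [   6.4 -422.4    7. ] rotvec deg [-0.17 -0.41  0.01]
```

Request:
send_rows([
  [0,0,-24,0,0,-0.3,0],
  [0,1,-42,0,0,0,0],
  [0,1,-42,0,0,0,0],
  [0,1,-42,0,0,0,0],
  [0,1,-42,0,0,0,0],
])

```text
clock: 21.25
tool_pos: [0.6008, 0.0276, 0.1716]
tcp_rot: [0.066, 0.998, -0.001, 0.002]
force: [2.2, 0.2, -4.4]
finger_gap: 0.0431
```

```bash
python3 t.py .567 -.1997 .16
```

```text
clock 21.25 pos [0.6008 0.0276 0.1716] gap 0.0431 F [ 2.2  0.2 -4.4]
delta tool mm [   3.8 -229.8   11.7] rotvec deg [-0.04  0.22  0.48]
```

Request:
send_rows([
  [0,1,-42,1,0,0,0.3],
  [0,1,-42,1,0,0,0],
  [0,1,-42,1,0,0,0],
  [0,1,-42,1,0,0,0],
  [0,0,-36,0,0,0,0],
])

```text
clock: 21.75
tool_pos: [0.5656, -0.1822, 0.1703]
tcp_rot: [0.068, 0.998, -0.001, 0.002]
force: [0.6, 1.0, -3.5]
finger_gap: 0.0431
```

Request:
send_rows([
  [0,0,-10,0,0,0,0],
  [0,0,0,0,0,0,0],
  [0,0,0,0,0,0,0],
  [0,0,0,0,0,0,0],
  [0,0,0,0,0,0,0],
])

```text
clock: 22.25
tool_pos: [0.5632, -0.1938, 0.1713]
tcp_rot: [0.07, 0.998, -0.0, 0.001]
force: [-0.2, -0.3, -3.7]
finger_gap: 0.043
```

```bash
python3 t.py .567 -.1997 .0562
```

```text
clock 22.25 pos [ 0.5632 -0.1938  0.1713] gap 0.043 F [-0.2 -0.3 -3.7]
delta tool mm [ -4.3  -5.2 115.1] rotvec deg [-0.04  0.17 -0.  ]
```

Request:
send_rows([
  [0,-4,-4,8,0,0.2,0],
  [0,0,0,20,0,0,0],
  [0,0,0,20,0,0,0],
  [0,0,0,20,0,0,0],
  [0,0,0,0,0,0,0],
])

```text
clock: 22.75
tool_pos: [0.5688, -0.1959, 0.1]
tcp_rot: [0.067, 0.998, -0.001, 0.0]
force: [-0.4, 0.2, -4.0]
finger_gap: 0.0426
```

```bash
python3 t.py .567 -.1997 .0562
```

```text
clock 22.75 pos [ 0.5688 -0.1959  0.1   ] gap 0.0426 F [-0.4  0.2 -4. ]
delta tool mm [ 1.3 -4.  43.8] rotvec deg [-0.07  0.02  0.3 ]
```

Request:
send_rows([
  [0,1,-4,6,0,0,0],
  [0,0,0,10,0,0,0],
  [0,0,0,10,0,0,0],
  [0,0,0,6,0,0,0],
  [0,0,0,0,0,0,0],
])

```text
clock: 23.25
tool_pos: [0.5685, -0.2001, 0.0669]
tcp_rot: [0.067, 0.998, -0.001, 0.001]
force: [-0.2, 0.5, -3.8]
finger_gap: 0.0428
```

```bash
python3 t.py .567 -.1997 .0562
```

```text
clock 23.25 pos [ 0.5685 -0.2001  0.0669] gap 0.0428 F [-0.2  0.5 -3.8]
delta tool mm [ 1.5  0.2 10.7] rotvec deg [-0.11  0.13  0.36]
```

Request:
send_rows([
  [0,1.5,0,5,0,0,0],
  [0,0,0,2,0,0,0],
  [0,0,0,2,0,0,0],
  [0,0,0,1,0,0,0],
  [0,0,0,0,0,0,0],
])

```text
clock: 23.75
tool_pos: [0.5673, -0.2001, 0.0568]
tcp_rot: [0.067, 0.998, -0.001, 0.002]
force: [-0.3, -0.0, -4.6]
finger_gap: 0.0428
```

```bash
python3 t.py .567 -.1997 .0562
```

```text
clock 23.75 pos [ 0.5673 -0.2001  0.0568] gap 0.0428 F [-0.3 -0.  -4.6]
delta tool mm [0.3 0.3 0.6] rotvec deg [-0.13  0.21  0.36]
```

Request:
send_rows([
  [0,0,0,1,0,0,0],
  [0,0,0,0,0,0,0],
  [0.7,0,0,0,0,0,0],
  [0.8,0,0,0,0,0,0],
  [1,0,0,0,0,0,0],
])

```text
clock: 24.25
tool_pos: [0.5683, -0.2005, 0.0573]
tcp_rot: [0.067, 0.998, -0.002, 0.003]
force: [-0.5, -0.2, -0.9]
finger_gap: 0.0807
```

Request:
send_rows([
  [1,0,0,0,0,0,0],
  [1,0,0,0,0,0,0],
  [1,0,0,-10,0,0,0],
  [1,0,0,-20,0,0,0],
  [1,0,0,-25,0,0,0],
])

```text
clock: 24.75
tool_pos: [0.5669, -0.1998, 0.1124]
tcp_rot: [0.067, 0.998, -0.001, 0.001]
force: [-0.1, -0.4, 0.7]
finger_gap: 0.0855
```

Request:
send_rows([
  [1,0,0,-30,0,0,0],
  [1,0,0,-25,0,0,0],
  [1,0,0,0,0,0,0],
  [1,8,25,0,0,0,0],
  [1,12,40,0,0,0,0],
])

```text
clock: 25.25
tool_pos: [0.5568, -0.1352, 0.1753]
tcp_rot: [0.069, 0.998, -0.003, 0.005]
force: [0.9, 0.9, -1.1]
finger_gap: 0.0857
```

```bash
python3 t.py .4905 .2072 .16
python3 - <<'E'
from h import *
p,d=read_camera("scene"); cv2.imwrite("pics/s4.png",cv2.resize(p[100:320,130:450],None,fx=2.4,fy=2.4)[:,:,::-1])
E
```

```text
clock 25.25 pos [ 0.5568 -0.1352  0.1753] gap 0.0857 F [ 0.9  0.9 -1.1]
delta tool mm [113.  330.1  12.5] rotvec deg [-0.27  0.62  0.09]
```

View pics/s4.png

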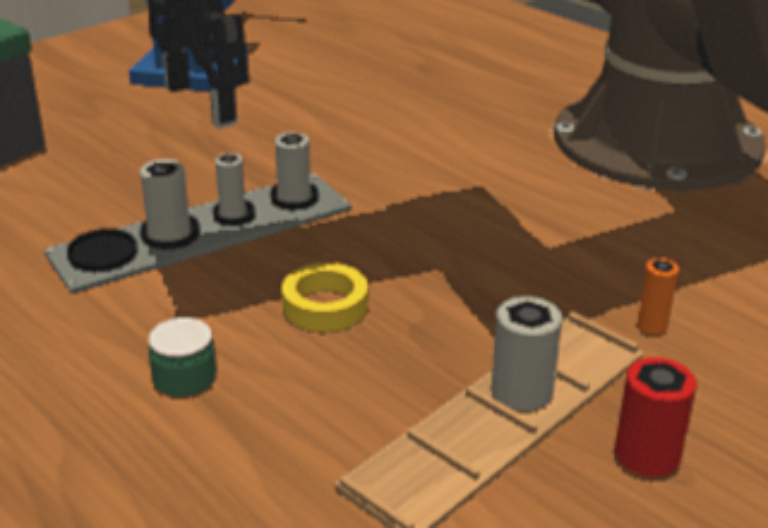

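The large socket is seated upright (crop (168,205)). Last is the huge one, the steel socket at crop (525,355), not the red one at (655,415).

Request:
send_rows([
  [1,14,40,0,0,0.4,0],
  [1,14,40,1,0,0,0],
  [1,14,40,1,0,0,0],
  [1,14,40,1,0,0,0],
  [1,14,40,1,0,0,0],
])

```text
clock: 25.8
tool_pos: [0.5106, 0.083, 0.1697]
tcp_rot: [0.07, 0.998, -0.002, 0.0]
force: [1.0, 0.1, -0.2]
finger_gap: 0.0853
```

Request:
send_rows([
  [1,14,40,1,0,0,0],
  [1,14,40,1,0,0,0],
  [1,8,25,1,0,0,0],
  [1,0,0,0,0,0,0],
  [1,0,0,0,0,0,0],
])

```text
clock: 26.3
tool_pos: [0.4854, 0.2004, 0.1658]
tcp_rot: [0.067, 0.998, -0.002, -0.0]
force: [0.4, -1.4, 0.3]
finger_gap: 0.0853
```

```bash
python3 t.py .4905 .2072 .057
```

```text
clock 26.3 pos [0.4854 0.2004 0.1658] gap 0.0853 F [ 0.4 -1.4  0.3]
delta tool mm [ -4.2   7.8 108.7] rotvec deg [-0.22 -0.04  0.37]
```

Request:
send_rows([
  [1,-4,7,0,-0.2,0,0.3],
  [1,0,0,10,0,0,0],
  [1,0,0,20,0,0,0],
  [1,0,0,20,0,0,0],
  [1,0,0,0,0,0,0],
])

```text
clock: 26.8
tool_pos: [0.4924, 0.2032, 0.113]
tcp_rot: [0.072, 0.997, 0.0, 0.0]
force: [-0.0, -0.6, -0.8]
finger_gap: 0.0857
```

```bash
python3 t.py .4905 .2072 .057
```

```text
clock 26.8 pos [0.4924 0.2032 0.113 ] gap 0.0857 F [-0.  -0.6 -0.8]
delta tool mm [ 2.4  3.7 56. ] rotvec deg [ 0.    0.01 -0.29]
```

Request:
send_rows([
  [1,2,3.5,0,0,0,0],
  [1,0,0,0,0,0,0],
  [1,0,0,10,0,0,0],
  [1,0,0,10,0,0,0],
  [1,0,0,0,0,0,0],
])

```text
clock: 27.3
tool_pos: [0.4919, 0.2062, 0.0929]
tcp_rot: [0.073, 0.997, 0.0, 0.001]
force: [0.3, -0.3, -0.7]
finger_gap: 0.085
```

```bash
python3 t.py .4905 .2072 .057
```

```text
clock 27.3 pos [0.4919 0.2062 0.0929] gap 0.085 F [ 0.3 -0.3 -0.7]
delta tool mm [ 1.7  0.8 35.9] rotvec deg [ 0.05  0.13 -0.4 ]
```

Request:
send_rows([
  [1,1.5,1,8,0,0,0],
  [1,0,0,10,0,0,0],
  [1,0,0,10,0,0,0],
  [1,0,0,6,0,0,0],
  [1,0,0,0,0,0,0],
])

```text
clock: 27.8
tool_pos: [0.4903, 0.2076, 0.0555]
tcp_rot: [0.073, 0.997, 0.0, 0.001]
force: [0.8, -0.0, 0.5]
finger_gap: 0.0854
```

```bash
python3 t.py .4905 .2072 .057
```

```text
clock 27.8 pos [0.4903 0.2076 0.0555] gap 0.0854 F [ 0.8 -0.   0.5]
delta tool mm [-0.2 -0.4 -1.5] rotvec deg [ 0.04  0.09 -0.39]
```

Request:
send_rows([
  [0,0,0,0,0,0,0],
  [0,0,0,0,0,0,0],
  [0,0,0,0,0,0,0],
  [0,0,0,0,0,0,0],
  [0,0,0,0,0,0,0],
], force=60)

```text
clock: 28.3
tool_pos: [0.4903, 0.2075, 0.0557]
tcp_rot: [0.073, 0.997, 0.0, 0.001]
force: [0.5, 0.7, -4.1]
finger_gap: 0.051
```

Request:
send_rows([
  [0,0,0,0,0,0,0],
  [0,0,0,0,0,0,0],
  [0,0,0,0,0,0,0],
  [0,0,0,0,0,0,0],
  [0,0,0,0,0,0,0],
])

```text
clock: 28.8
tool_pos: [0.4903, 0.2076, 0.0557]
tcp_rot: [0.073, 0.997, 0.0, 0.001]
force: [0.2, 0.2, -2.2]
finger_gap: 0.0507
```

Request:
send_rows([
  [0,0,0,-10,0,0,0],
  [0,0,0,-25,0,0,0],
  [0,0,0,-30,0,0,0],
  [0,0,0,-35,0,0,0],
  [0,0,0,-15,0,0,0],
])

```text
clock: 29.3
tool_pos: [0.4882, 0.2069, 0.1737]
tcp_rot: [0.073, 0.997, -0.001, -0.003]
force: [0.1, -0.2, -6.7]
finger_gap: 0.0509
```

```bash
python3 t.py .6358 -.213 .165
```

```text
clock 29.3 pos [0.4882 0.2069 0.1737] gap 0.0509 F [ 0.1 -0.2 -6.7]
delta tool mm [-207.4 -393.8    8.5] rotvec deg [-0.16 -0.36 -0.4 ]
```

Request:
send_rows([
  [0,-12,-23,0,0,-0.3,-0.3],
  [0,-20,-38,0,0,0,0],
  [0,-20,-38,0,0,0,0],
  [0,-20,-38,0,0,0,0],
  [0,-20,-38,0,0,0,0],
])

```text
clock: 29.8
tool_pos: [0.5546, 0.0195, 0.1804]
tcp_rot: [0.066, 0.998, -0.0, 0.002]
force: [1.2, 0.4, -5.9]
finger_gap: 0.0508
```

```bash
python3 t.py .6358 -.213 .165
```

```text
clock 29.8 pos [0.5546 0.0195 0.1804] gap 0.0508 F [ 1.2  0.4 -5.9]
delta tool mm [-111.2 -219.7   15.8] rotvec deg [-0.02  0.2   0.41]
```

Request:
send_rows([
  [0,-20,-40,1,0,0,0.3],
  [0,-20,-40,1,0,0,0],
  [0,-20,-40,1,0,0,0],
  [0,-20,-40,1,0,0,0],
  [0,-20,-36,0,0,0,0],
])

```text
clock: 30.3
tool_pos: [0.6265, -0.1972, 0.1788]
tcp_rot: [0.069, 0.998, 0.0, 0.001]
force: [0.9, 0.6, -7.2]
finger_gap: 0.0509
```

Request:
send_rows([
  [0,-3,-9,0,0,0,0],
  [0,0,0,0,0,0,0],
  [0,0,0,0,0,0,0],
  [0,0,0,0,0,0,0],
  [0,0,0,0,0,0,0],
])

```text
clock: 30.8
tool_pos: [0.6272, -0.2092, 0.1788]
tcp_rot: [0.071, 0.997, 0.001, -0.001]
force: [-1.1, 0.1, -6.1]
finger_gap: 0.051
```

```bash
python3 t.py .6358 -.213 .0577
```

```text
clock 30.8 pos [ 0.6272 -0.2092  0.1788] gap 0.051 F [-1.1  0.1 -6.1]
delta tool mm [ -9.3  -2.7 121. ] rotvec deg [ 0.06 -0.09 -0.13]
```

Request:
send_rows([
  [0,-8,-2,5,0,0,0],
  [0,0,0,20,0,0,0],
  [0,0,0,20,0,0,0],
  [0,0,0,20,0,0,0],
  [0,0,0,0,0,0,0],
])

```text
clock: 31.3
tool_pos: [0.6375, -0.2091, 0.1123]
tcp_rot: [0.069, 0.998, 0.0, 0.001]
force: [-1.6, 0.9, -6.4]
finger_gap: 0.0507
```

```bash
python3 t.py .6358 -.213 .0577
```

```text
clock 31.3 pos [ 0.6375 -0.2091  0.1123] gap 0.0507 F [-1.6  0.9 -6.4]
delta tool mm [ 1.3 -4.1 54.6] rotvec deg [0.03 0.07 0.14]
```

Request:
send_rows([
  [0,1,-4,6,0,0,0],
  [0,0,0,12,0,0,0],
  [0,0,0,12,0,0,0],
  [0,0,0,10,0,0,0],
  [0,0,0,0,0,0,0],
])

```text
clock: 31.8
tool_pos: [0.6376, -0.2132, 0.0711]
tcp_rot: [0.068, 0.998, -0.0, 0.002]
force: [0.5, 0.5, -7.1]
finger_gap: 0.0508
```

```bash
python3 t.py .6358 -.213 .0577
```

```text
clock 31.8 pos [ 0.6376 -0.2132  0.0711] gap 0.0508 F [ 0.5  0.5 -7.1]
delta tool mm [ 1.8 -0.1 13.4] rotvec deg [-0.02  0.24  0.19]
```

Request:
send_rows([
  [0,1.5,0,5,0,0.2,0],
  [0,0,0,4,0,0,0],
  [0,0,0,2,0,0,0],
  [0,0,0,1,0,0,0],
  [0,0,0,0,0,0,0],
])

```text
clock: 32.3
tool_pos: [0.6365, -0.2132, 0.0588]
tcp_rot: [0.068, 0.998, -0.0, 0.001]
force: [0.0, 0.3, -6.4]
finger_gap: 0.0505
```

```bash
python3 t.py .6358 -.213 .0577
```

```text
clock 32.3 pos [ 0.6365 -0.2132  0.0588] gap 0.0505 F [ 0.   0.3 -6.4]
delta tool mm [0.7 0.1 1.1] rotvec deg [-0.04  0.09  0.19]
```

Request:
send_rows([
  [0,0,0,1,0,0,0],
  [0,0,0,0.5,0,0,0],
  [0.8,0,0,0,0,0,0],
  [0.9,0,0,0,0,0,0],
  [1,0,0,0,0,0,0],
])

```text
clock: 32.8
tool_pos: [0.6379, -0.2138, 0.0598]
tcp_rot: [0.068, 0.998, -0.001, 0.003]
force: [0.2, -0.4, 0.2]
finger_gap: 0.0853
```

Request:
send_rows([
  [1,0,0,0,0,0,0],
  [1,0,0,0,0,0,0],
  [1,0,0,-10,0,0,0],
  [1,0,0,-20,0,0,0],
  [1,0,0,-25,0,0,0],
])

```text
clock: 33.3
tool_pos: [0.6368, -0.2133, 0.1152]
tcp_rot: [0.068, 0.998, -0.001, 0.001]
force: [0.4, 1.2, 1.2]
finger_gap: 0.0855
```

Request:
send_rows([
  [1,0,0,-30,0,0,0],
  [1,0,0,-30,0,0,0],
  [1,0,0,-10,0,0,0],
  [1,0,25,0,0,0,0],
  [1,0,40,0,0,0,0],
])

```text
clock: 33.8
tool_pos: [0.6458, -0.1519, 0.1943]
tcp_rot: [0.071, 0.997, -0.002, 0.005]
force: [0.4, 0.2, -0.1]
finger_gap: 0.0856
```

Request:
send_rows([
  [1,0,40,0,0,0,0],
  [1,0,40,0,0,0,0],
  [1,0,40,0,0,0,0],
  [1,0,30,0,0,0,0],
  [1,0,0,0,0,0,0],
])

```text
clock: 34.3
tool_pos: [0.6666, 0.0058, 0.1933]
tcp_rot: [0.07, 0.998, -0.002, 0.004]
force: [0.2, -0.6, -0.2]
finger_gap: 0.0855
```

Request:
send_rows([
  [1,0,40,-10,0,0,0],
  [1,0,40,-10,0,0,0],
  [1,0,40,-10,0,0,0],
  [1,0,30,0,0,0,0],
  [1,0,0,0,0,0,0],
])

```text
clock: 34.8
tool_pos: [0.6875, 0.1565, 0.2224]
tcp_rot: [0.071, 0.997, -0.002, 0.003]
force: [0.4, -0.4, -0.0]
finger_gap: 0.0857
```

Run:
```python
from h import *
print(sensors.state()["force"].round(1))
N=dict(medium=(.426,-.172),small=(.4965,-.186),large=(.567,-.1997),huge=(.6358,-.213))
I={}
for n in ["top","scene"]:
    p,d=read_camera(n); I[n]=p; W=cloud(n,d)
    for nm,(x,y) in N.items():
        m=(np.hypot(W[...,0]-x,W[...,1]-y)<.034)&(W[...,2]>.06)&(W[...,2]<.12)
        q=W[m]; zt=np.percentile(q[:,2],95); t=q[q[:,2]>zt-.006]
        b,r=cv2.minEnclosingCircle(t[:,:2].astype(np.float32)); print(n,nm,"ztop",zt.round(4),np.round(b,4),round(r,4))
cv2.imwrite("pics/ft.png",I["top"][:,:,::-1])
cv2.imwrite("pics/fs.png",cv2.resize(I["scene"][100:320,130:450],None,fx=2.4,fy=2.4)[:,:,::-1])
```

```text
[ 0.4 -0.4 -0. ]
top medium ztop 0.0818 [ 0.4257 -0.172 ] 0.0178
top small ztop 0.0779 [ 0.4964 -0.1877] 0.0141
top large ztop 0.086 [ 0.5671 -0.2008] 0.0221
top huge ztop 0.0901 [ 0.6365 -0.2141] 0.0265Traceback (most recent call last):
  File "<stdin>", line 9, in <module>
    return _quantile_unchecked(
        a, q, axis, out, overwrite_input, method, keepdims, weights)
    return _ureduce(a,
                    func=_quantile_ureduce_func,
    ...<5 lines>...
                    overwrite_input=overwrite_input,
                    method=method)
    r = func(a, **kwargs)
    result = _quantile(arr,
                       quantiles=q,
    ...<2 lines>...
                       out=out,
                       weights=wgt)
    slices_having_nans = np.isnan(arr[-1, ...])
                                  ~~~^^^^^^^^^
IndexError: index -1 is out of bounds for axis 0 with size 0
```

Run:
```python
from h import *
t,_=read_camera("top"); s,_=read_camera("scene")
cv2.imwrite("pics/f.png",np.hstack([cv2.resize(t,(400,300)),cv2.resize(s,(400,300))])[:,:,::-1])
o=np.load("top0.npz")["p"]
for nm,f in dict(tape=lambda h:(h[...,0]>22)&(h[...,0]<32)&(h[...,1]>200)&(h[...,2]>140),tin=lambda h:(h[...,1]<60)&(h[...,2]>170)).items():
    for p in (o,t):
        h=cv2.cvtColor(p,cv2.COLOR_RGB2HSV); m=f(h); m[:100]=0; m[230:]=0; m[:,:260]=0; m[:,340:]=0
        print(nm,m.sum(),np.argwhere(m).mean(0)[::-1].round(1))
```

```text
tape 672 [296.8 198.6]
tape 737 [296.8 198.6]
tin 493 [296.  117.7]
tin 519 [295.7 117.9]
```

View pics/f.png

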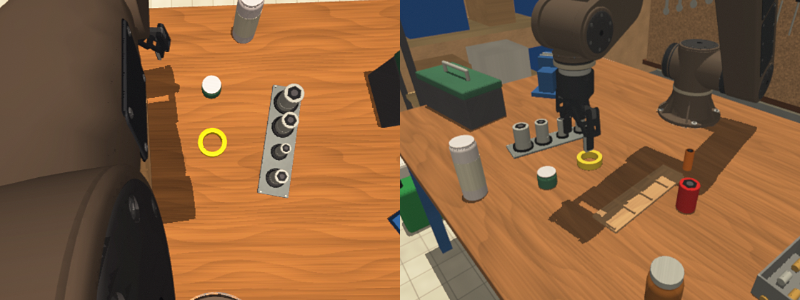

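All four sockets stand in their nests (left half, x about 280–292, y 92–178). The tape (212,142) and tin (211,86) are in place, and the wooden rack is empty. The gripper is well clear, so I'm handing in.

```bash
python3 -c "
from plant import job; print(job.sign_off())"
```

```text
the job is handed in; nothing more can be done
None
```

All four steel sockets are in their matching nests on the grey rack, moved smallest to largest, and the job is handed in at about 35 s of the 112 s allowed.

- **Seating:** in the last top-camera reading every socket top was 1.8 to 2.2 mm higher than on the wooden rack. That matches the nest floor being 2 mm higher, so they stand flat.
- **Centring:** each socket is within about 2 mm of its nest's measured centre; the nests leave 6 mm all round.
- **Bystanders:** the tape and the tin did not shift in the top view (under 0.5 pixel). The red and orange look-alikes were left alone and still stand in the last scene view.
- **Robot:** the gripper is open and clear of everything, and the force reading is about zero.

One check failed: the numeric check from the scene camera stopped with an error, as no points were found at one of the sockets; in the scene picture the arm stood in front of part of the rack. So the final numbers come from the top camera only. Both final pictures agree with them.

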